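# Fit the retaining comb onto a microsurgical instrument rack

### The job

Pick up the tan retaining comb from the green mat and fit it on the aluminium slotted bar in the blue instrument tray, the bar with the orange spring catches: every tooth of the comb goes down into its own slot, then press the comb fully home so that both catches snap over its ends, and let go. The rack may stand anywhere in its sideways play in the tray, so feel for the slots; leave the instruments lying in the rack and everything else where it is.

Things in the scene. Friction and masses are not known exactly. Their poses are not given: they have to be found in the camera images.
- comb: tan retaining comb, 70 to 150 g, standing on its teeth on the mat. Origin: middle of the row of tooth tips; z up, y along the comb. Seven teeth at 20 mm pitch (y = -60 .. 60 mm), each 5 mm wide (y), 10 mm (x), 16 mm long, round tips. Spine above them 148 mm long, 14 mm thick, z = 16 to 28 mm; end tabs z = 16 to 20 mm reach y = +-81 mm. Same both ways round
- grip (a point): middle of the comb's grip tab, 48 mm above its tooth tips; the tab stands on the middle of the spine, 44 mm long (y), 12 mm thick (x), from z = 28 to 58 mm: pinch it across the 12 mm
- tray: blue instrument tray, fixed, 190 mm (x) by 218 mm (y), walls 22 mm high, floor 4 mm thick. Origin: centre of its underside, on the work surface; x along the instruments, y across, z up
- rack_floor (a point): centre of the tray's floor, where the metal rack stands: two slotted bars along tray y, at tray x = +50 mm (aluminium, with orange catches) and -50 mm (grey, no catches); instruments lie along x across both. Rack and tray are parallel. Along tray y the rack stands anywhere within 9 mm either side of centre (not reported); along x it has no play; it does not move when pushed
- seat (a point): middle of the top of the aluminium bar if the rack stood centred: tray (50, 0, 42) mm; the true middle is up to 9 mm away along tray y. Bar 14 mm thick (x); seven slots open to both sides, 8 mm wide (y), 24 mm deep (18 over an instrument), 20 mm pitch, the fourth in the bar's middle; walls between them 12 mm wide
- home (a point): 16 mm under seat: height of the comb's origin (tooth tips) when fully home, its spine resting on the bar's top, 26 mm above the tray's underside; along tray y it has the same unknown shift as the rack. Teeth lying on the bar's top instead of in the slots leave the comb 16 mm higher than this; teeth in but catches not yet passed, about 8 mm higher
- catch_l (a joint): sprung orange catch on a post at the aluminium bar's tray +y end: 0 = sprung in, 0.006 m = pushed fully out along the bar. The comb's end tab pushes it out about 3 mm on the way down; it springs back to 0 over the tab when the comb is home. Passing both catches takes about 8 to 15 N in all. Catches and posts stand up to 15 mm above the bar's top
- catch_r (a joint): the same at tray -y
- mat: green silicone mat, 130 mm (x) by 210 mm (y), 4 mm thick, fixed; origin at the centre of its underside. The comb stands near its middle; rows of 4 mm pins along its long edges
- forceps_a: steel micro forceps, 150 mm long, 6 mm high, lying along tray x in slots of the rack (origin: centre of its underside)
- forceps_b: blue micro forceps, 146 mm long, likewise
- needle_holder: gold micro needle holder, 156 mm long, likewise
- beaker: steel beaker, 72 mm across, 85 mm high, bystander
- petri_dish: glass dish, 90 mm across, 16 mm high, bystander
- tape_roll: red ring, 92 mm across, 24 mm high, bystander
- sample_jar: white jar with pink cap, 48 mm across, 75 mm high, bystander
Not all that is in view belongs to the job. What is meant by the comb is not pink, red or yellow, and is the larger of those in its own colour.

How it is judged:
By the outcome, as a careful person would: the job done as asked, in the order asked, and still so for the second after the job is handed in, with the robot touching nothing.
It also fails if it takes over 58 s, if anything falls off the work surface, if the arm or the gripper's body presses on something with over 40 N, if the wrist force passes 120 N, or if a joint passes its speed limit or range.

### The arm

A 7-joint arm with a two-finger parallel gripper is mounted at the origin on the work surface. World frame = base frame: x ahead of the robot, y to its left, z up, the work surface at z = 0. Lengths are in m, angles in rad, forces in N, time in s.
With the tool pointing down it reaches from about 0.4 to 0.85 m from the base axis. Payload 6.9 kg.
Tool frame: the origin (TCP) lies between the finger pads; the fingertips stand 17 mm ahead of it and the grasp point (between the pads) lies 2 mm behind it; z points along the fingers, y is the direction in which the jaws open and shut (so a half turn about z gives the same grasp; the last joint's range is limited). The gripper opens to 85 mm and grips with 20 to 120 N. Pads are 22 mm wide; open, the fingers measure 114 mm over their backs; the gripper's body (76 mm by 85 mm) begins 54 mm behind the grasp point. The pads swing forward as they close: fully open they stand 13 mm farther back than shut.
Start: joints at [-1.03, 0.507, -0.238, 1.5, 0.126, 1.149, -0.155], TCP at [0.263, 0.567, 0.248] pointing down, gripper open.
Joint ranges: [-3.08, 3.08], [-0.24, 2.05], [-1.43, 1.35], [0, 2.5], [-1.52, 4.66], [0.17, 1.96], [-2.89, 2.89]. Speed limits (rad/s): [2.39, 2.39, 3.14, 3.14, 3.14, 3.14, 3.14].

### API

Orientations are given as a rotation vector (axis times angle).
In Python, from rig import bot, viewer gives the robot as it stands.
- The arm moves only by the tool step_arm, never from a script. Its argument "plan" is a list of rows, each a list of 6 numbers: the shift along the world's x, y, z normalised to -1 to 1, where 1 is 0.4 m, then the turn, a rotation vector about the world's x, y, z normalised to -1 to 1, where 1 is 0.5 rad. In form: [[dx, dy, dz, wx, wy, wz], ...]. A call has 1 to 12 rows; each row shifts and turns the pose as measured when the row begins; what a row does not reach is not made up. A row lasts 1/8 s, in which the tool goes at most 62.5 mm and 10.7 degrees, less where a joint would pass 70% of its speed; a pose out of reach is approached as far as the arm can. A call with a number of a shift or a turn outside -1 to 1 is refused whole. A call with a gripper value outside its range is refused whole. "hand" is the opening in per cent of the stroke, from 0 (shut) to 100 (fully open), set as the call begins (left out, the last holds). The fingers move at their own pace and stop on an object; "squeeze" is the grip in N (left out, the last holds). Time passes only in rows, so rows that do not move let the fingers close. It gives the time, the measured TCP pose, the force and the opening at its end, in the units of the state.
- bot.state(): the state, without advancing time (a new reading comes with each control period).
- viewer.grab_frame(name): name is "side" or "top" or "wrist"; returns (picture, depth): 480x640x3 uint8, red, green, blue; 480x640 float32, m along the optical axis (not along the pixel's ray), 0 where there is no reading.
- viewer.calibration(name): a dict with "intrinsics" (3x3 intrinsics, pixels), "dist" ([k1, k2, p1, p2, k3] as OpenCV has them; the pictures are not rectified), "view" (4x4, takes a point from world to camera coordinates). Camera axes: x right, y up, looking along -z (the intrinsics and any distortion apply to the point x, -y, -z); pixel columns grow to the right and rows downward; lengths in m; the calibration is good to about 2 mm. A picture is of the moment at which its call begins: read the wrist's pose just before it. calibration takes no time and is no camera call; for the wrist camera it gives the pose at the moment of the call.
- bot.hand_in(): hands the job in, once; it reports no verdict.
The state is a dict: "t": time; "joint_positions": joint angles; "joint_velocities": joint speeds; "joint_torque": joint torques, N m; "position": TCP position; "orientation": TCP orientation; "contact_force": force on the tool from outside, world axes, zero at the start; "ft_torque": the same for the moment, N m; "opening": finger opening in m.
Only numpy, scipy, OpenCV 4.12 (cv2) and the standard library are available. Lean on these libraries where they do the work, as an engineer would, in place of code of your own. Each camera call takes 0.05 s, during which the arm holds its last target. There are 200 camera calls.

## Working session

There is one attempt and no reset: what is moved stays moved. The work goes in short steps, Python scripts to look and compute and a tool call to move; the robot and the scene stay as the last step left them, time stands still between calls to the robot, and variables do not carry over. Pictures are saved under pics/ and viewed, on a budget of 10 in all, crops included, one or two more only if the job needs it, and the job is handed in when it is done.

Besides the shell and the picture viewer there is one more tool, called as name(argument=value, ...), one argument or row to a line, values as JSON. step_arm: Moves the arm, as the interface text tells. Scaled input: -1 to 1 covers 0.4 m each way for a shift and 0.5 rad each way for a turn. Its arguments: {"type":"object","properties":{"plan":{"type":"array"},"hand":{"type":"number"},"squeeze":{"type":"number"}},"required":["plan"]}

```bash
mkdir -p pics; ls; cat > h.py <<'E'
import numpy as np, cv2
from rig import bot, viewer
def save(n,f):
    p,d=viewer.grab_frame(n); c=viewer.calibration(n)
    np.savez(f'pics/{f}.npz',p=p,d=d,K=c['intrinsics'],D=c['dist'],V=c['view'])
    cv2.imwrite(f'pics/{f}.png',p[:,:,::-1]); return p
def load(f):
    return np.load(f'pics/{f}.npz')
def rays(z,uv):
    uv=np.array(uv,float).reshape(-1,1,2)
    n=cv2.undistortPoints(uv,z['K'].astype(float),np.array(z['D'],float)).reshape(-1,2)
    V=z['V']; R=V[:3,:3]; o=-R.T@V[:3,3]
    dc=np.c_[n[:,0],-n[:,1],-np.ones(len(n))]
    return o,dc@R
def onplane(z,uv,h):
    o,d=rays(z,uv); return o+d*((h-o[2])/d[:,2])[:,None]
def cloud(z,mask):
    v,u=np.nonzero(mask&(z['d']>0)); o,d=rays(z,np.c_[u,v]); return o+d*z['d'][v,u][:,None], np.c_[u,v]
E
python3 - <<'E'
from h import *
save('top','top0'); save('side','side0')
s=bot.state(); print({k:np.round(v,3) for k,v in s.items()})
a=np.load('pics/top0.npz');print(a['K'],a['D'],a['V'])
E
```

```text
pics
{'t': np.float64(0.1), 'joint_positions': array([-1.031,  0.508, -0.238,  1.501,  0.126,  1.149, -0.155]), 'joint_velocities': array([-0.   , -0.002, -0.002, -0.003, -0.001, -0.   ,  0.   ]), 'joint_torque': array([-4.0000e-03, -6.2183e+01, -2.1940e+00, -2.5020e+01,  1.3000e-02,
        8.0000e-03,  0.0000e+00]), 'position': array([0.263, 0.566, 0.248]), 'orientation': array([-6.780e-01, -3.067e+00,  2.000e-03]), 'contact_force': array([ 0.027, -0.28 , -0.357]), 'ft_torque': array([ 0.05 , -0.012, -0.001]), 'opening': np.float64(0.085)}
[[530.95014202   0.         324.03534378]
 [  0.         530.95014202 236.36221195]
 [  0.           0.           1.        ]] [0.02576688 0.         0.         0.         0.        ] [[-0.01520041 -0.99984043  0.00938399 -0.00678032]
 [ 0.98958692 -0.01369975  0.14328312 -0.51291066]
 [-0.1431317   0.01146424  0.98963725 -1.05433234]
 [ 0.          0.          0.          1.        ]]
```

View pics/top0.png

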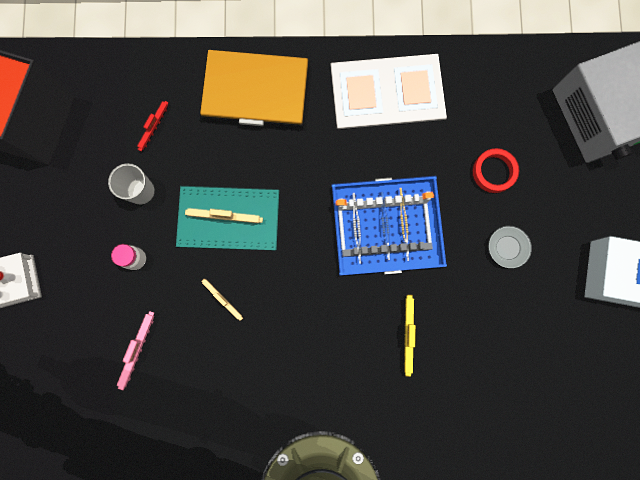

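The comb candidates are the tan one on the mat at (223,215), the small tan one at (222,299), pink (136,350), red (152,126) and yellow (409,335). The tan one on the mat fits: right colour and the larger of the two tan ones. The aluminium bar with orange catches runs from (340,202) to (429,196). I'll confirm in a crop and measure.

```bash
python3 - <<'E'
from h import *
z=load('top0');p=z['p']
a=cv2.resize(p[170:330,165:285],(480,640)[:2],interpolation=cv2.INTER_CUBIC)[:590]
b=cv2.resize(p[170:280,325:450],None,fx=2.5,fy=2.5,interpolation=cv2.INTER_CUBIC)
c=np.zeros((600,800,3),np.uint8);c[:590,:480]=a;c[:b.shape[0],485:485+b.shape[1]]=b
cv2.imwrite('pics/crop1.png',c[:,:,::-1])
hsv=cv2.cvtColor(p,cv2.COLOR_RGB2HSV)
def report(n,m):
    m=m.astype(np.uint8)
    k,l,st,ce=cv2.connectedComponentsWithStats(m)
    for i in range(1,k):
        if st[i,4]<12: continue
        P,uv=cloud(z,l==i)
        if len(P)==0: continue
        q,_,ang=cv2.minAreaRect(P[:,:2].astype(np.float32)),0,0
        print(n,st[i],ce[i].round(1),'med',np.median(P,0).round(4),'zmax',P[:,2].max().round(3),'rect',np.round(q[0],4),np.round(q[1],4),round(q[2],1))
H,S,V=[hsv[:,:,i].astype(int) for i in range(3)]
roi=np.zeros(H.shape,bool); roi[165:330,160:460]=1
report('tan',roi&(H>12)&(H<28)&(S>50)&(V>120)&(np.arange(640)[None]<300))
report('orange',roi&(H<18)&(S>150)&(V>150)&(np.arange(640)[None]>320))
report('mat',roi&(H>70)&(H<95)&(S>80)&(V>60)&(np.arange(640)[None]<300))
report('tray',roi&(H>100)&(H<125)&(S>120)&(V>60)&(np.arange(640)[None]>320))
E
```

```text
tan [185 209  78  14 542] [223.1 215. ] med [0.5597 0.1904 0.0326] zmax 0.067 rect [0.5629 0.1947] [0.1619 0.0193] 83.5
tan [201 279  42  42 275] [221.7 299.4] med [0.388  0.1949 0.0198] zmax 0.044 rect [0.389  0.2009] [0.117  0.0131] 44.3
orange [423 192  11   7  49] [427.7 195. ] med [ 0.5927 -0.2269  0.0545] zmax 0.06 rect [ 0.5933 -0.2282] [0.0116 0.0206] 5.6
orange [336 200  11   5  44] [340.7 202.1] med [ 0.5804 -0.0497  0.0552] zmax 0.058 rect [ 0.5803 -0.0497] [0.0099 0.0202] 2.4
mat [ 176  186  103   65 5444] [228.  218.1] med [0.5539 0.1878 0.0036] zmax 0.013 rect [0.5623 0.1903] [0.2134 0.1344] 87.3
tray [ 331  176  116  100 4481] [392.3 226.3] med [ 0.5261 -0.1638  0.0043] zmax 0.03 rect [ 0.5418 -0.1522] [0.2006 0.2289] 4.0
tray [405 204  22  40 685] [415.8 223.4] med [ 0.5425 -0.2104  0.0034] zmax 0.021 rect [ 0.5418 -0.2097] [0.0865 0.0406] 4.0
tray [ 357  206   48   42 1556] [380.1 226.1] med [ 0.538  -0.1331  0.0036] zmax 0.043 rect [ 0.5357 -0.1346] [0.0875 0.095 ] 3.3
tray [402 208   4  30  40] [403.7 222. ] med [ 0.547  -0.1846  0.0028] zmax 0.023 rect [ 0.5454 -0.1837] [0.0624 0.006 ] 2.5
tray [342 210  15  39 386] [348.5 228.9] med [ 0.5326 -0.0668  0.0035] zmax 0.01 rect [ 0.5333 -0.0672] [0.083 0.023] 5.2
tray [355 211   3  17  22] [355.7 218.9] med [ 0.5562 -0.083   0.0037] zmax 0.007 rect [ 0.5541 -0.0826] [0.0352 0.0027] 3.5
tray [357 230   2  13  17] [357.4 236.6] med [ 0.5145 -0.0848  0.0036] zmax 0.022 rect [ 0.5176 -0.0849] [0.0036 0.0256] 89.0
```

View pics/crop1.png

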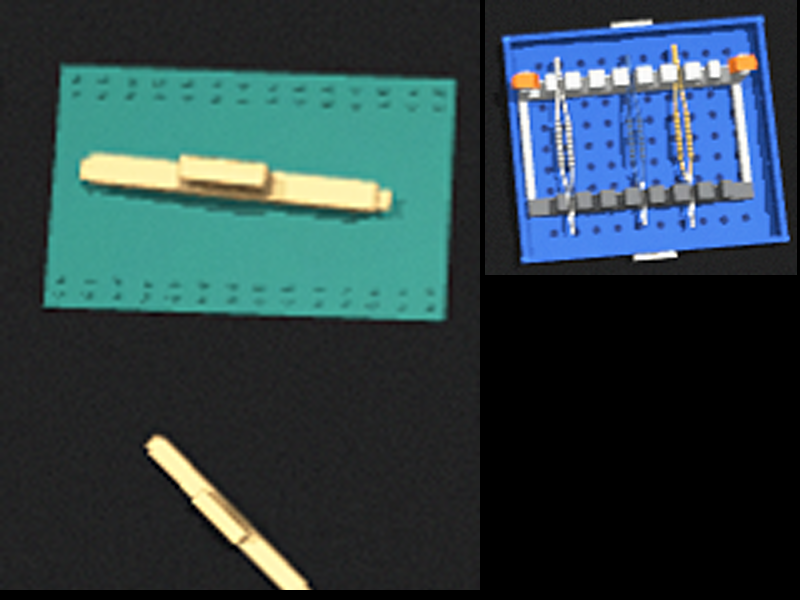

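The crop confirms it: the large tan comb stands on the mat, 162 mm long with its top near 62 mm, and the aluminium bar is on the far side of the tray. Moving above the comb.

step_arm(
  plan=[
    [0.075,-0.093,-0.01,0,0,-0.25],
    [0.075,-0.093,-0.01,0,0,-0.25],
    [0.075,-0.093,-0.01,0,0,-0.25],
    [0.075,-0.093,-0.01,0,0,-0.25],
    [0.075,-0.093,-0.01,0,0,-0.25],
    [0.075,-0.093,-0.01,0,0,-0.25],
    [0.075,-0.093,-0.01,0,0,-0.25],
    [0.075,-0.093,-0.01,0,0,-0.25],
    [0.075,-0.093,-0.01,0,0,-0.25],
    [0.075,-0.093,-0.01,0,0,-0.25],
  ],
  hand=100,
)

```text
t: 1.35
position: [0.5655, 0.1848, 0.203]
orientation: [-2.372, -2.051, 0.004]
contact_force: [0.5, -0.1, 0.1]
opening: 0.0857
```

```bash
cat >> h.py <<'E'
def pose():
    s=bot.state(); r=np.array(s['orientation']); R=cv2.Rodrigues(r)[0]
    print('t',round(float(s['t']),2),'pos',np.round(s['position'],4),'yaw_y',round(np.degrees(np.arctan2(R[1,1],R[0,1])),2),'z',R[:,2].round(4),'F',np.round(s['contact_force'],1),'M',np.round(s['ft_torque'],2),'open',round(float(s['opening']),4)); return s
E
python3 - <<'E'
from h import *
s=pose(); print(np.round(s['joint_positions'],2)); p=save('wrist','w0'); z=load('w0')
print('cam',-z['V'][:3,:3].T@z['V'][:3,3])
hsv=cv2.cvtColor(p,cv2.COLOR_RGB2HSV);H,S,V=[hsv[:,:,i].astype(int) for i in range(3)]
m=(H>12)&(H<28)&(S>50)&(V>100)
P,uv=cloud(z,m)
for lo,hi in((.02,.036),(.055,.066)):
    k=(P[:,2]>lo)&(P[:,2]<hi)&(abs(P[:,0]-.563)<.1)&(abs(P[:,1]-.19)<.1)
    q=cv2.minAreaRect(P[k][:,:2].astype(np.float32)); print(k.sum(),np.median(P[k],0).round(4),q, 'uv',uv[k].min(0),uv[k].max(0))
E
```

```text
t 1.35 pos [0.5655 0.1848 0.203 ] yaw_y -8.29 z [-0.0062  0.0029 -1.    ] F [ 0.5 -0.1  0.1] M [ 0.07 -0.04 -0.05] open 0.0857
[-0.45  0.5   0.15  1.65 -0.09  1.   -0.41]
cam [0.58185471 0.25201419 0.32804919]
1341 [0.5733 0.24   0.0313] ((0.5688499808311462, 0.20405744016170502), (0.12450481951236725, 0.013854678720235825), 82.39680480957031) uv [301  96] [322 262]
124 [0.5679 0.1967 0.0598] ((0.5666384696960449, 0.1877766251564026), (0.04081679508090019, 0.012676269747316837), 82.45610046386719) uv [303 183] [322 242]
```

View pics/w0.png

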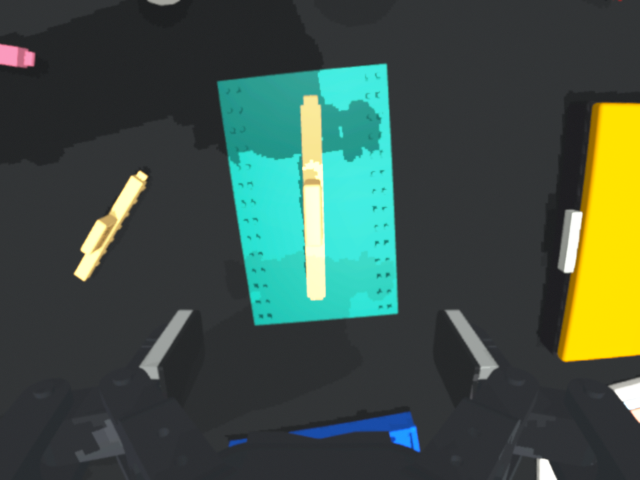

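The wrist view shows the comb on the mat from (311,96) to (316,300). I'll measure it by height above the mat.

```bash
python3 - <<'E'
from h import *
for f in('w0','top0'):
    z=load(f); m=np.zeros((480,640),bool)
    if f=='w0': m[85:312,285:340]=1
    else: m[200:230,180:268]=1
    P,uv=cloud(z,m)
    for lo,hi in((.018,.027),(.029,.036),(.057,.067),(.018,.067)):
        k=(P[:,2]>lo)&(P[:,2]<hi)
        q=cv2.minAreaRect(P[k][:,:2].astype(np.float32)); print(f,lo,k.sum(),np.median(P[k],0).round(4),np.round(q[0],4),np.round(q[1],4),round(q[2],1),'y',P[k][:,1].min().round(4),P[k][:,1].max().round(4))
E
```

```text
w0 0.018 165 [0.5754 0.2618 0.0232] [0.5678 0.1856] [0.1615 0.0116] 82.5 y 0.1054 0.2664
w0 0.029 2404 [0.5688 0.2163 0.0316] [0.5665 0.1858] [0.1484 0.0141] 82.5 y 0.1114 0.2602
w0 0.057 1084 [0.5666 0.1872 0.0615] [0.5664 0.1863] [0.0438 0.012 ] 82.4 y 0.1643 0.2084
w0 0.018 3785 [0.5681 0.2001 0.0321] [0.5665 0.1857] [0.1614 0.0141] 82.5 y 0.1054 0.2664
top0 0.018 62 [0.5545 0.1924 0.0235] [0.5593 0.1951] [0.1621 0.0115] 83.3 y 0.1146 0.2755
top0 0.029 324 [0.5592 0.1733 0.0319] [0.5607 0.195 ] [0.1501 0.0148] 83.2 y 0.12 0.2694
top0 0.057 131 [0.5602 0.1952 0.0613] [0.5608 0.1957] [0.0439 0.0128] 83.6 y 0.1735 0.2179
top0 0.018 613 [0.5588 0.1911 0.0326] [0.5608 0.195 ] [0.162  0.0152] 83.5 y 0.1146 0.2755
```

The two cameras differ by about 10 mm. The arm was probably still settling, and I read the calibration after the picture. One more wrist look at rest settles it.

```bash
sed -i "s/p,d=viewer.grab_frame(n); c=viewer.calibration(n)/c=viewer.calibration(n); p,d=viewer.grab_frame(n)/" h.py; python3 - <<'E'
from h import *
pose()
save('wrist','w1');s=pose();z=load('w1'); m=np.zeros((480,640),bool); m[60:340,270:350]=1
P,uv=cloud(z,m)
for lo,hi in((.029,.036),(.057,.067),(.018,.067)):
        k=(P[:,2]>lo)&(P[:,2]<hi)
        q=cv2.minAreaRect(P[k][:,:2].astype(np.float32)); print(lo,k.sum(),np.median(P[k],0).round(4),np.round(q[0],4),np.round(q[1],4),round(q[2],1))
E
```

```text
t 1.4 pos [0.5695 0.177  0.2025] yaw_y -9.1 z [-0.0034 -0.0023 -1.    ] F [ 3.3 -4.8  0.1] M [-0.39 -0.29 -0.  ] open 0.0852
t 1.45 pos [0.5677 0.1794 0.2025] yaw_y -8.72 z [-0.0047 -0.0014 -1.    ] F [ 0.  -0.   0.8] M [-0.01 -0.01  0.01] open 0.0852
0.029 2501 [0.5636 0.2243 0.0322] [0.5618 0.1945] [0.148  0.0142] 83.3
0.057 1117 [0.5621 0.196  0.062 ] [0.562  0.1946] [0.0443 0.0125] 82.9
0.018 3970 [0.5635 0.2075 0.0326] [0.5618 0.1949] [0.1616 0.0142] 83.3
```

The settled wrist view and the top view now agree: (0.562, 0.195), yaw −6.8°. Aligning and descending.

step_arm(
  plan=[
    [-0.014,0.039,-0.05,0,0,0.066],
    [0,0,-0.08,0,0,0],
    [0,0,-0.06,0,0,0],
    [0,0,0,0,0,0],
  ],
)

```text
t: 1.95
position: [0.5613, 0.1952, 0.1237]
orientation: [-2.346, -2.084, 0.01]
contact_force: [0.2, -0.2, 0.6]
opening: 0.0854
```

```bash
python3 -c "
from h import *
s=pose();p=s['position'];print((np.array([.562,.195,.052])-p)/.4)"
```

```text
t 1.95 pos [0.5613 0.1952 0.1237] yaw_y -6.76 z [-0.0066 -0.0017 -1.    ] F [ 0.2 -0.2  0.6] M [ 0.02 -0.07  0.03] open 0.0854
[ 0.00185414 -0.00043688 -0.17918605]
```

step_arm(
  plan=[
    [0.002,0,-0.09,0.003,-0.013,0],
    [0,0,-0.07,0,0,0],
    [0,0,-0.03,0,0,0],
    [0,0,0,0,0,0],
  ],
)

```text
t: 2.45
position: [0.5641, 0.1969, 0.0499]
orientation: [2.345, 2.088, 0.008]
contact_force: [-0.0, -0.1, -0.3]
opening: 0.0853
```

```bash
python3 -c "
from h import *
s=pose();p=s['position'];print((np.array([.562,.195,.052])-p)/.4)"
```

```text
t 2.45 pos [0.5641 0.1969 0.0499] yaw_y -6.66 z [ 0.005   0.0022 -1.    ] F [-0.  -0.1 -0.3] M [-0.03  0.03  0.01] open 0.0853
[-0.00526591 -0.00470192  0.0052988 ]
```

step_arm(
  plan=[
    [-0.005,-0.005,0.005,-0.005,0.01,0],
    [0,0,0,0,0,0],
  ],
)

```text
t: 2.7
position: [0.5632, 0.1951, 0.0543]
orientation: [2.346, 2.088, 0.004]
contact_force: [1.2, -0.0, 0.8]
opening: 0.0856
```

step_arm(
  plan=[
    [0,0,0,0,0,0],
    [0,0,0,0,0,0],
    [0,0,0,0,0,0],
    [0,0,0,0,0,0],
    [0,0,0,0,0,0],
  ],
  hand=0,
  squeeze=60,
)

```text
t: 3.32
position: [0.5639, 0.1954, 0.0557]
orientation: [2.345, 2.087, 0.007]
contact_force: [0.3, 0.8, 1.1]
opening: 0.0109
```

```bash
python3 -c "
from h import *
pose()"
```

```text
t 3.33 pos [0.5639 0.1954 0.0557] yaw_y -6.66 z [ 0.0047  0.0014 -1.    ] F [0.3 0.8 1.1] M [-0.04 -0.01  0.03] open 0.0109
```

Gripped: opening 10.9 mm on the 12 mm tab. Lifting while I measure the bar from the first top picture.

step_arm(
  plan=[
    [0,0,0.08,0,0.01,0],
    [0,0,0.12,0,0,0],
    [0,0,0.1,0,0,0],
    [0,0,0,0,0,0],
  ],
)

```text
t: 3.82
position: [0.5625, 0.1948, 0.1776]
orientation: [-2.345, -2.087, 0.005]
contact_force: [0.4, 0.9, -2.8]
opening: 0.0109
```

```bash
python3 - <<'E'
from h import *
pose()
z=load('top0'); m=np.zeros((480,640),bool); m[180:215,330:440]=1
P,uv=cloud(z,m)
k=(P[:,2]>.039)&(P[:,2]<.045)
q=cv2.minAreaRect(P[k][:,:2].astype(np.float32)); print(k.sum(),np.round(q[0],4),np.round(q[1],4),q[2])
th=np.radians(4.1); e=np.array([-np.sin(th),np.cos(th)]); n=np.array([np.cos(th),np.sin(th)])
s=P[k][:,:2]@e; t=P[k][:,:2]@n
print('t',np.percentile(t,[2,50,98]).round(4)); print(np.sort(s)[::3].round(4))
m[:]=0; m[170:285,325:450]=1; P,uv=cloud(z,m); k=(P[:,2]>.018)&(P[:,2]<.026)
q=cv2.minAreaRect(P[k][:,:2].astype(np.float32)); print('walltop',k.sum(),np.round(q[0],4),np.round(q[1],4),q[2])
E
```

```text
t 3.83 pos [0.5625 0.1948 0.1776] yaw_y -6.67 z [-0.0039  0.     -1.    ] F [ 0.4  0.9 -2.8] M [ 0.01 -0.03  0.01] open 0.0109
259 [ 0.5864 -0.1397] [0.0153 0.1848] 3.8720743656158447
t [0.5678 0.575  0.5819]
[-0.2736 -0.2678 -0.2522 -0.2513 -0.25   -0.2492 -0.2477 -0.2457 -0.2451
 -0.2364 -0.2354 -0.2344 -0.2326 -0.2315 -0.2308 -0.2296 -0.229  -0.2274
 -0.2266 -0.2252 -0.2166 -0.2153 -0.2142 -0.2135 -0.2127 -0.2116 -0.2103
 -0.2101 -0.2089 -0.2081 -0.2072 -0.2053 -0.1961 -0.1947 -0.1933 -0.1916
 -0.1911 -0.1897 -0.1879 -0.1864 -0.1852 -0.1771 -0.1762 -0.1752 -0.1746
 -0.1727 -0.1724 -0.1713 -0.1705 -0.1702 -0.169  -0.1681 -0.1668 -0.1657
 -0.1565 -0.1558 -0.1543 -0.1537 -0.1523 -0.152  -0.1511 -0.1499 -0.1496
 -0.1481 -0.1472 -0.1461 -0.1454 -0.137  -0.136  -0.1349 -0.1335 -0.133
 -0.1314 -0.1296 -0.1292 -0.1284 -0.1267 -0.1262 -0.1173 -0.1167 -0.1149
 -0.1141 -0.1126 -0.1121 -0.1106 -0.1099 -0.0888]
walltop 1771 [ 0.5372 -0.1499] [0.2016 0.2214] 4.104507923126221
```

The seven slot gaps are clear in the depth data. Their centres, projected on the bar axis, run from −0.2408 to −0.1218, so the seat is near (0.5865, −0.1395), yaw 4.1°, with a rack shift of about +6.8 mm. I'll take one close wrist look from a pose offset toward −x so the comb doesn't hide the bar.

step_arm(
  plan=[
    [-0.02,-0.123,0.01,0,0,0.047],
    [-0.02,-0.123,0.01,0,0,0.047],
    [-0.02,-0.123,0.01,0,0,0.047],
    [-0.02,-0.123,0.01,0,0,0.047],
    [-0.02,-0.123,0.01,0,0,0.047],
    [-0.02,-0.123,0.01,0,0,0.047],
    [-0.02,-0.123,0,0,0,0.047],
    [-0.02,-0.1,0,0,0,0.047],
    [0,0,0,0,0,0],
    [0,0,0,0,0,0],
  ],
)

```text
t: 5.08
position: [0.4885, -0.1984, 0.1908]
orientation: [-2.119, -2.298, 0.021]
contact_force: [0.0, -0.3, -0.8]
opening: 0.0108
```

```bash
python3 - <<'E'
from h import *
pose(); viewer.grab_frame('wrist')
save('wrist','w2'); save('side','s2'); pose()
z=load('w2')
P,uv=cloud(z,np.ones((480,640),bool))
k=(P[:,2]>.036)&(P[:,2]<.048)&(abs(P[:,0]-.5865)<.016)&(abs(P[:,1]+.14)<.075)
q=cv2.minAreaRect(P[k][:,:2].astype(np.float32)); print(k.sum(),np.median(P[k],0),np.round(q[0],4),np.round(q[1],4),q[2])
E
```

```text
t 5.08 pos [ 0.4885 -0.1984  0.1908] yaw_y 4.64 z [-2.030e-02  6.000e-04 -9.998e-01] F [ 0.  -0.3 -0.8] M [ 0.06 -0.04 -0.04] open 0.0108
t 5.22 pos [ 0.489  -0.1979  0.1913] yaw_y 4.74 z [-1.950e-02  1.000e-04 -9.998e-01] F [ 0.6  0.7 -0.7] M [-0.   -0.02  0.03] open 0.0108
3219 [ 0.58634999 -0.13326333  0.04205377] [ 0.5874 -0.1393] [0.0157 0.1448] 3.7345962524414062
```

View pics/w2.png

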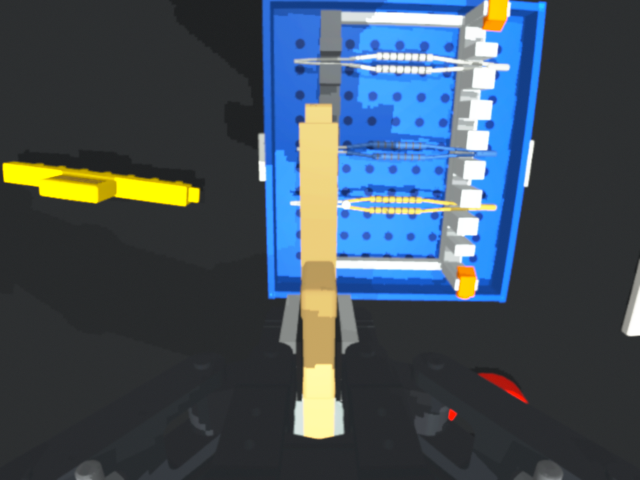

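The wrist view shows the whole bar, from catches (495,15) to (467,282), with the comb held at u≈320. Now the slot centres, and the comb's pose in the hand, from the same picture.

```bash
python3 - <<'E'
from h import *
z=load('w2'); P,uv=cloud(z,np.ones((480,640),bool))
th=np.radians(4.1); e=np.array([-np.sin(th),np.cos(th)]); n=np.array([np.cos(th),np.sin(th)])
k=(P[:,2]>.040)&(P[:,2]<.0445)&(abs(P[:,0]-.5865)<.016)&(abs(P[:,1]+.14)<.085)
s=np.sort(P[k][:,:2]@e); t=P[k][:,:2]@n; print('t',np.percentile(t,[1,50,99]).round(4))
g=np.nonzero(np.diff(s)>.003)[0]; print([(s[i].round(4),s[i+1].round(4),((s[i]+s[i+1])/2).round(4)) for i in g])
# wall centre fit
b=np.split(s,g+1); print([len(x) for x in b])
A=[]; 
for w in np.split(np.argsort(P[k][:,:2]@e),g+1)[1:-1]:
    if len(w)>100: A.append(np.median(P[k][w],0))
A=np.array(A); print(A.round(4)); f=np.polyfit(A[:,1],A[:,0],1); print('yaw',np.degrees(np.arctan(-f[0])))
# comb: relative to tool at picture
m=np.zeros((480,640),bool); m[95:260,290:350]=1; Q,q=cloud(z,m)
h=(Q[:,2]>.13)&(Q[:,2]<.2); print('comb z hist',np.histogram(Q[h][:,2],np.arange(.13,.2,.005)))
k=(Q[:,2]>.15)&h&(q[:,1]>125); f=np.polyfit(Q[k][:,1],Q[k][:,0],1); print('comb yaw',np.degrees(np.arctan(-f[0])),'n',k.sum())
f2=np.polyfit(Q[k][:,1],Q[k][:,2],1); print('pitch',np.degrees(np.arctan(f2[0])),np.median(Q[k],0)); 
th=np.radians(4.7);ee=np.array([-np.sin(th),np.cos(th)]);nn=np.array([np.cos(th),np.sin(th)])
print('far tip s rel tcp',(Q[h][:,:2]@ee).max()-np.array([.489,-.198])@ee,'centre t rel',np.percentile((Q[k][:,:2]-[.489,-.198])@nn,[2,50,98]))
E
```

```text
t [0.5686 0.5757 0.5831]
[(np.float64(-0.2661), np.float64(-0.2533), np.float64(-0.2597)), (np.float64(-0.2448), np.float64(-0.2372), np.float64(-0.241)), (np.float64(-0.2245), np.float64(-0.2167), np.float64(-0.2206)), (np.float64(-0.2046), np.float64(-0.197), np.float64(-0.2008)), (np.float64(-0.1847), np.float64(-0.177), np.float64(-0.1809)), (np.float64(-0.1648), np.float64(-0.157), np.float64(-0.1609)), (np.float64(-0.1452), np.float64(-0.1372), np.float64(-0.1412)), (np.float64(-0.1251), np.float64(-0.1173), np.float64(-0.1212))]
[1, 233, 370, 349, 378, 395, 399, 430, 304]
[[ 0.5917 -0.207   0.0422]
 [ 0.5904 -0.1889  0.0422]
 [ 0.589  -0.169   0.042 ]
 [ 0.588  -0.1491  0.0421]
 [ 0.5866 -0.1292  0.0422]
 [ 0.585  -0.1095  0.0423]
 [ 0.5838 -0.0896  0.0422]]
yaw 3.802376074249889
comb z hist (array([   0,    0,    0,    0,    0,  438,   73, 5091,    0,    0,    0,
          0,    0,    0]), array([0.13 , 0.135, 0.14 , 0.145, 0.15 , 0.155, 0.16 , 0.165, 0.17 ,
       0.175, 0.18 , 0.185, 0.19 , 0.195, 0.2  ]))
comb yaw 4.465880584143698 n 4975
pitch -0.04212332255034231 [ 0.4838613  -0.15066011  0.16729451]
far tip s rel tcp 0.07938820917894779 centre t rel [-0.00800449 -0.00135709  0.00549641]
```

Both cameras agree on the slots to under 1 mm: the middle slot is at (0.5871, −0.1393), yaw about 3.9°. Going over it and levelling the tool.

step_arm(
  plan=[
    [0.08,0.05,0,0,-0.02,-0.01],
    [0.08,0.05,-0.03,0,-0.02,-0.01],
    [0.08,0.05,-0.04,0,0,0],
    [0,0,-0.05,0,0,0],
    [0,0,0,0,0,0],
  ],
)

```text
t: 5.85
position: [0.5892, -0.129, 0.1421]
orientation: [2.13, 2.309, 0.005]
contact_force: [-1.7, 0.2, -0.5]
opening: 0.0107
```

```bash
python3 -c "
from h import *
s=pose();p=s['position'];print((np.array([.588,-.1382,.11])-p)/.4)"
```

```text
t 5.85 pos [ 0.5892 -0.129   0.1421] yaw_y 4.63 z [ 0.0023  0.0022 -1.    ] F [-1.7  0.2 -0.5] M [0.02 0.04 0.01] open 0.0107
[-0.00296018 -0.02309034 -0.08016011]
```

step_arm(
  plan=[
    [-0.003,-0.023,-0.03,-0.004,0.005,-0.017],
    [0,0,-0.05,0,0,0],
    [0,0,0,0,0,0],
  ],
)

```text
t: 6.22
position: [0.5881, -0.1396, 0.1106]
orientation: [2.139, 2.298, 0.001]
contact_force: [-0.2, -0.7, -1.1]
opening: 0.0108
```

```bash
python3 -c "
from h import *
s=pose();p=s['position'];print((np.array([.588,-.1382,.1])-p)/.4)"
```

```text
t 6.22 pos [ 0.5881 -0.1396  0.1106] yaw_y 4.08 z [ 0.0018 -0.0011 -1.    ] F [-0.2 -0.7 -1.1] M [0.02 0.06 0.06] open 0.0108
[-0.00028306  0.0033835  -0.02646219]
```

step_arm(
  plan=[
    [0,0.0035,-0.02,0.002,0.003,0],
    [0,0,-0.01,0,0,0],
    [0,0,0,0,0,0],
  ],
)

```text
t: 6.6
position: [0.5886, -0.1394, 0.0997]
orientation: [2.141, 2.295, 0.002]
contact_force: [-0.2, -0.5, -1.4]
opening: 0.0107
```

```bash
python3 -c "
from h import *
s=pose();p=s['position'];print((np.array([.588,-.1382,.092])-p)/.4)"
```

```text
t 6.6 pos [ 0.5886 -0.1394  0.0997] yaw_y 3.99 z [ 0.0027 -0.001  -1.    ] F [-0.2 -0.5 -1.4] M [-0.01 -0.04 -0.03] open 0.0107
[-0.00156012  0.00312062 -0.01914685]
```

step_arm(
  plan=[
    [-0.001,0.005,-0.01,0.002,0.004,0.005],
    [0,0.002,-0.01,0,0,0],
    [0,0,-0.008,0,0,0],
  ],
)

```text
t: 6.98
position: [0.5887, -0.1368, 0.0886]
orientation: [2.138, 2.299, 0.002]
contact_force: [-0.0, -1.1, 0.2]
opening: 0.0105
```

```bash
python3 -c "
from h import *
s=pose();p=s['position'];print((np.array([.588,-.1382,.086])-p)/.4)"
```

```text
t 6.97 pos [ 0.5887 -0.1368  0.0886] yaw_y 4.14 z [ 2.2e-03 -6.0e-04 -1.0e+00] F [-0.  -1.1  0.2] M [-0.46 -0.04 -0.02] open 0.0105
[-0.0018568  -0.00348164 -0.00655484]
```

TCP is at 0.0886 with no upward force, 5 mm below the height where the teeth would touch the bar's top, so the teeth are entering the slots. Easing y back and continuing.

step_arm(
  plan=[
    [-0.001,-0.003,-0.004,0,0.003,0],
    [0,0,-0.006,0,0,0],
    [0,0,0,0,0,0],
  ],
)

```text
t: 7.35
position: [0.5888, -0.1383, 0.0849]
orientation: [2.139, 2.299, 0.001]
contact_force: [-0.5, -1.0, -0.5]
opening: 0.0109
```

```bash
python3 -c "
from h import *
s=pose()"
```

```text
t 7.35 pos [ 0.5888 -0.1383  0.0849] yaw_y 4.13 z [ 1.7e-03 -9.0e-04 -1.0e+00] F [-0.5 -1.  -0.5] M [-0.09 -0.    0.08] open 0.0109
```

Now the press through the catches.

step_arm(
  plan=[
    [0,0,-0.01,0,0,0],
    [0,0,-0.01,0,0,0],
    [0,0,-0.01,0,0,0],
  ],
)

```text
t: 7.72
position: [0.5897, -0.1382, 0.0775]
orientation: [2.137, 2.297, 0.005]
contact_force: [-18.3, 4.7, 66.2]
opening: 0.0108
```

```bash
python3 -c "
from h import *
s=pose()"
```

```text
t 7.72 pos [ 0.5897 -0.1382  0.0775] yaw_y 4.13 z [ 5.4e-03 -6.0e-04 -1.0e+00] F [-18.3   4.7  66.2] M [ 1.12  4.32 -0.03] open 0.0108
```

The arm reached home height (0.0775) and met a hard stop at 66 N. Relaxing the load, then checking by camera before release.

step_arm(
  plan=[
    [0,0,0.001,0,0,0],
    [0,0,0,0,0,0],
  ],
)

```text
t: 7.98
position: [0.5895, -0.1379, 0.0786]
orientation: [2.137, 2.297, 0.006]
contact_force: [0.8, -0.6, -1.5]
opening: 0.0109
```

```bash
python3 - <<'E'
from h import *
pose(); p=save('side','s3'); save('wrist','w3'); pose()
z=load('s3'); P,uv=cloud(z,np.ones((480,640),bool))
k=(abs(P[:,0]-.587)<.03)&(abs(P[:,1]+.139)<.11)&(P[:,2]>.02)
a,b=uv[k].min(0),uv[k].max(0); print(a,b)
c=p[max(0,a[1]-10):b[1]+10,max(0,a[0]-10):b[0]+10]; f=min(780/c.shape[1],580/c.shape[0])
cv2.imwrite('pics/c3.png',cv2.resize(c,None,fx=f,fy=f,interpolation=cv2.INTER_CUBIC)[:,:,::-1])
E
```

```text
t 7.97 pos [ 0.5895 -0.1379  0.0786] yaw_y 4.13 z [ 5.9e-03 -3.0e-04 -1.0e+00] F [ 0.8 -0.6 -1.5] M [0.04 0.05 0.02] open 0.0109
t 8.07 pos [ 0.5895 -0.138   0.0784] yaw_y 4.13 z [ 5.5e-03 -3.0e-04 -1.0e+00] F [-0.3 -0.7 -1.8] M [-0.02  0.05  0.  ] open 0.0109
[295  38] [342 240]
```

View pics/c3.png

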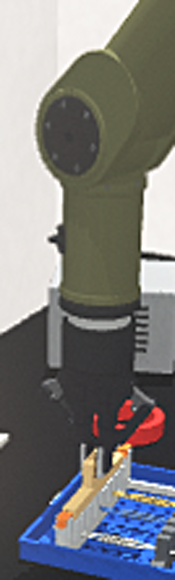

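The side crop shows the comb sitting down in the bar, with an orange catch at each end. Now the heights from the wrist depth.

```bash
python3 - <<'E'
from h import *
th=np.radians(3.95); e=np.array([-np.sin(th),np.cos(th)])
for f in('w2','w3'):
    z=load(f); hsv=cv2.cvtColor(z['p'],cv2.COLOR_RGB2HSV);H,S,V=[hsv[:,:,i].astype(int) for i in range(3)]
    P,uv=cloud(z,(H<15)&(S>150)&(V>120)); 
    k=(abs(P[:,0]-.587)<.02)&(P[:,2]>.035)&(P[:,2]<.08)&(abs(P[:,1]+.14)<.12); s=P[k][:,:2]@e
    c=-.181
    for g in(s>c,s<c):
        if g.any(): print(f,'orange s-c',np.percentile(s[g]-c,[2,98]).round(4),'z',np.percentile(P[k][g][:,2],[2,98]).round(4),g.sum())
z=load('w3'); P,uv=cloud(z,np.ones((480,640),bool)); s=P[:,:2]@e+.181; n=np.array([e[1],-e[0]]); t=P[:,:2]@n
c0=np.array([.5871,-.1393])@n
for a in np.arange(-.08,.085,.01):
    k=(abs(s-a)<.004)&(abs(t-c0)<.005)&(P[:,2]>.03)&(P[:,2]<.1)
    if k.sum()>5: print(round(a,3),np.median(P[k][:,2]).round(4),k.sum())
E
```

```text
w2 orange s-c [0.0803 0.09  ] z [0.0477 0.0569] 23
w2 orange s-c [-0.0964 -0.0767] z [0.048  0.0563] 24
w3 orange s-c [0.08  0.102] z [0.0478 0.0576] 88
-0.07 0.0546 9
-0.06 0.055 281
-0.05 0.055 282
-0.04 0.0552 24
-0.02 0.0847 155
-0.01 0.0849 475
-0.0 0.085 637
0.01 0.085 852
0.02 0.0819 1274
0.03 0.0548 474
0.04 0.0549 522
0.05 0.0548 549
0.06 0.0547 565
0.07 0.0547 620
0.08 0.0492 537
```

View pics/w3.png

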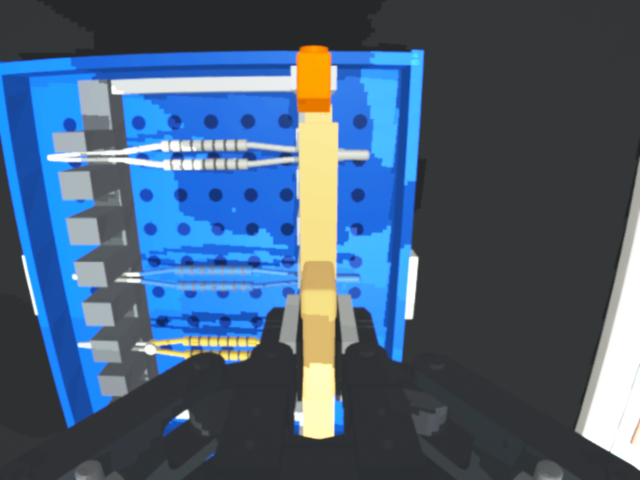

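Spine top reads 0.0548 at both ends (0.054 expected, so level). catch_l is back at its original position over the tab. One light extra press, then release with a partial opening and retreat.

step_arm(
  plan=[
    [0,0,-0.006,0,0.005,0],
    [0,0,-0.003,0,0,0],
    [0,0,0.0,0,0,0],
  ],
)

```text
t: 8.45
position: [0.5896, -0.138, 0.0779]
orientation: [2.138, 2.298, 0.004]
contact_force: [0.9, -0.1, -0.9]
opening: 0.011
```

step_arm(
  plan=[
    [0,0,0,0,0,0],
    [0,0,0,0,0,0],
    [0,0,0,0,0,0],
  ],
  hand=45,
)

```text
t: 8.82
position: [0.5895, -0.138, 0.0768]
orientation: [2.139, 2.298, 0.003]
contact_force: [0.7, 0.3, -0.6]
opening: 0.0386
```

step_arm(
  plan=[
    [0,0,0.06,0,0,0],
    [0,0,0.1,0,0,0],
    [0,-0.08,0.1,0,0,0],
    [0,-0.1,0.05,0,0,0],
    [0,0,0,0,0,0],
    [0,0,0,0,0,0],
  ],
)

```text
t: 9.57
position: [0.5886, -0.2103, 0.2026]
orientation: [-2.137, -2.302, -0.001]
contact_force: [-0.6, -0.5, -0.4]
opening: 0.0383
```

```bash
cat > chk.py <<'E'
from h import *
pose(); viewer.grab_frame('wrist'); p=save('wrist','w4'); pose(); save('top','t4')
th=np.radians(3.95); e=np.array([-np.sin(th),np.cos(th)]); n=np.array([e[1],-e[0]]);c0=np.array([.5871,-.1393])@n
for f in('top0','w2','w4','t4'):
    z=load(f); hsv=cv2.cvtColor(z['p'],cv2.COLOR_RGB2HSV);H,S,V=[hsv[:,:,i].astype(int) for i in range(3)]
    P,uv=cloud(z,(H<17)&(S>150)&(V>120)); 
    k=(abs(P[:,0]-.587)<.02)&(P[:,2]>.035)&(P[:,2]<.08)&(abs(P[:,1]+.14)<.12); s=P[k][:,:2]@e+.181
    for g in(s>0,s<0):
        if g.any(): print(f,'orange',np.percentile(s[g],[2,98]).round(4),'z',np.percentile(P[k][g][:,2],[2,98]).round(4),g.sum())
for f in ('w4','t4'):
    z=load(f);P,uv=cloud(z,np.ones((480,640),bool)); s=P[:,:2]@e+.181; t=P[:,:2]@n
    print(f,[(round(a,3),np.median(P[k][:,2]).round(4)) for a in (-.08,-.07,-.05,-.03,0,.03,.05,.07,.08) for k in [(abs(s-a)<.005)&(abs(t-c0)<.005)&(P[:,2]>.03)&(P[:,2]<.1)] if k.sum()>3])
E
python3 chk.py
```

```text
t 9.57 pos [ 0.5886 -0.2103  0.2026] yaw_y 4.25 z [-4.e-04  8.e-04 -1.e+00] F [-0.6 -0.5 -0.4] M [ 0.    0.02 -0.01] open 0.0383
t 9.68 pos [ 0.5884 -0.2104  0.2024] yaw_y 4.26 z [-1.e-03  4.e-04 -1.e+00] F [-0.6  0.3 -0.9] M [-0.04  0.03 -0.01] open 0.0381
top0 orange [0.0819 0.1015] z [0.0472 0.0582] 20
top0 orange [-0.0978 -0.0775] z [0.0482 0.0578] 26
w2 orange [0.0804 0.0945] z [0.0478 0.0571] 57
w2 orange [-0.0953 -0.0767] z [0.0481 0.056 ] 79
w4 orange [-0.0981 -0.0772] z [0.0478 0.0573] 217
t4 orange [0.0809 0.1015] z [0.0501 0.0589] 53
t4 orange [-0.0935 -0.0764] z [0.0447 0.0588] 27
w4 [(-0.08, np.float64(0.0527)), (-0.07, np.float64(0.0543)), (-0.05, np.float64(0.0542)), (-0.03, np.float64(0.0541)), (0, np.float64(0.0841)), (0.03, np.float64(0.0542)), (0.05, np.float64(0.0541)), (0.07, np.float64(0.0541)), (0.08, np.float64(0.053))]
t4 [(-0.08, np.float64(0.0524)), (-0.07, np.float64(0.0513)), (-0.05, np.float64(0.0528)), (-0.03, np.float64(0.0526)), (0, np.float64(0.0826)), (0.03, np.float64(0.0533)), (0.05, np.float64(0.0532)), (0.07, np.float64(0.053)), (0.08, np.float64(0.0491))]
```

View pics/w4.png

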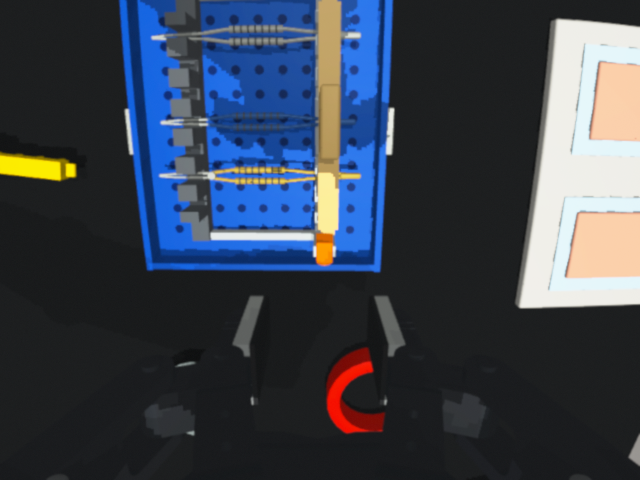

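The wrist view shows the comb home along the bar at u≈328, catch_r closed over its end at (324,248), and the instruments still in place. Spine top is 0.0541–0.0543 along its whole length, against 0.054 expected. Both catches read at their original positions, and the gripper is clear.

```bash
python3 -c "
from rig import bot
print(bot.hand_in())"
```

```text
the job is handed in; nothing more can be done
None
```

The comb is on the aluminium bar, pressed fully home, and released. I handed the job in at about 10 s of robot time with the gripper clear above the tray. The hand-in gives no verdict.

**What I did:** I gripped the large tan comb by its tab on the mat and located the seven slots with both cameras, which agreed to under 1 mm. The rack stood about 7 mm off centre towards +y. I lowered the teeth into the slots with no resistance, then pressed down past the catches to a hard stop. The press peaked at a 66 N wrist reading, more than needed but under the 120 N limit.

**Last checks:**
- **Height:** the wrist camera put the spine's top at 54.1–54.3 mm along its whole length, against 54 mm expected. The top camera read it 1–2 mm lower on the spine.
- **Catches:** both measured within about 1 mm of where they were before the press. After release, `catch_r` was seen in both cameras but `catch_l` only in the coarser top view. I had seen `catch_l` closed over the tab in the wrist view just before release.
- **Instruments:** all three appeared to lie in the rack as before.

**Disagreement:** my first wrist measurement of the comb was about 10 mm off the top camera, because the arm was still settling. I retook it at rest and the two then agreed to within about 1 mm.

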